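# Open the model building and switch on its lights

## Task

Lift the loose roof off the architectural model, keeping it level, and set it down gently, the right way up, on the two wooden battens of the roof rest: lying along the battens, with the white ceiling box on its underside hanging free in the gap between them. Then push the light-switch lever inside the open building fully over to its other side. Leave the other things on the bench where they are.

Things in the scene. Friction and masses are not known exactly. Their poses are not given: they have to be found in the camera images.
- roof_tower (a point): Loose roof: pale slab 240 (x) x 170 x 8 mm, 0.24-0.45 kg, lying on the walls, no catch. This point: centre, half-way up, of the red stair tower amid it, 70 (x) x 44 (y) x 50 mm high (squeeze it across y), 25 mm above the slab's top, 33 mm above its underside. Low planters with trees (to 35 mm) past x = +-60 mm. Under the slab a white ceiling box 174 (x) x 104 x 10 mm deep. z up.
- model: Building model, fixed: base board 280 (x) x 190 x 12 mm with small trees; red walls 200 (x) x 130 (y) mm outside, 6 mm thick, tops 130 mm above the origin; the roof lies on them, its length along x. Roof off, it is open on top, 188 x 118 mm clear inside, floor 32 mm above the origin. Origin: centre of the board's underside, on the bench; z up.
- rest: Roof rest, fixed: card board 280 (x) x 200 x 6 mm with two wooden battens along x, each 260 x 30 x 40 mm high, tops 46 mm above the origin, centre lines at y = +80 and -80 mm, gap 130 mm. Origin: centre of the board's underside, on the bench; z up. With the roof lying properly on it the tower's centre is 79 mm above the origin.
- switch (a joint): Angle of the light-switch lever in rad: 0 leaning towards the building's -x (off; it may start a little way over), 0.5 upright, 1.0 fully over towards the building's +x (on). Moves lightly (about 1.5 N at the ball) and stays where it is left.
- switch_tip (a point): Centre of the black ball, 26 mm across, on the switch lever in the building, under the roof. Pivot at x = +15, y = 0, z = 54 mm of the building's frame, axis along its y; ball centre 50 mm from it: 24 mm to either side and 98 mm above the building's origin at the ends of the swing, 104 mm upright. Below is a grey housing 70 (x) x 50 mm, top 57 mm above the building's origin.
- glue: White glue bottle, 44 mm across, 120 mm high, a bystander. Origin: centre of its underside.
- tape: Roll of tape lying flat, 90 mm across, 24 mm high, a bystander. Origin: centre of its underside.
- paint: Glass jar, 60 mm across, 60 mm high, with a steel lid, a bystander. Origin: centre of its underside.

How it is judged (in metres and radians):
On the way, in this order (a step that is already met when the one before it is completed fails the run):
1. the roof is lifted clear of the walls (z of roof_tower in the frame of model above 0.185 m and contact force between roof and model below 0.05 N), for 0.1 s.
2. the roof lies on the battens of the rest, level and let go, the switch not yet thrown (x of roof_tower in the frame of rest between -0.05 and 0.05 m and y of roof_tower in the frame of rest between -0.02 and 0.02 m and z of roof_tower in the frame of rest between 0.072 and 0.084 m and angle between the x axis of roof_tower and the x axis of rest, either way round below 0.2 rad and angle between roof_tower's own z axis and vertical below 0.05 rad and linear speed of roof below 0.02 m/s and contact force between the fingers and roof below 0.1 N and value of joint switch below 0.6 rad), for 0.2 s.
At the end, for the whole second after the job is handed in: The roof lies let go, level (0.05 rad), at rest on both batten tops (tower centre 72-84 mm above the rest's origin), within 50 mm along and 20 mm across of the rest's centre, its length within 0.2 rad of the battens (either way round); the switch is at rest above 0.85 rad (x of roof_tower in the frame of rest between -0.05 and 0.05 m and y of roof_tower in the frame of rest between -0.02 and 0.02 m and z of roof_tower in the frame of rest between 0.072 and 0.084 m and angle between the x axis of roof_tower and the x axis of rest, either way round below 0.2 rad and angle between roof_tower's own z axis and vertical below 0.05 rad and linear speed of roof below 0.02 m/s and contact force between the fingers and roof below 0.1 N and value of joint switch above 0.85 rad and velocity of joint switch between -0.05 and 0.05 rad/s); the robot touches nothing.
It fails at once if the roof is tipped more than 0.4 rad (angle between roof_tower's own z axis and vertical above 0.4 rad).
It fails at once if the roof is dropped or thrown down on the rest (moving faster than 0.35 m/s just above it) (z of roof_tower in the frame of rest below 0.13 m and horizontal distance between roof_tower and rest below 0.08 m and linear speed of roof above 0.35 m/s).
It fails at once if the glue bottle is moved more than 30 mm (distance of glue from where it was at the start of the episode above 0.03 m).
It fails at once if the roll of tape is moved more than 30 mm (distance of tape from where it was at the start of the episode above 0.03 m).
It fails at once if the jar is moved more than 30 mm (distance of paint from where it was at the start of the episode above 0.03 m).
It also fails if it takes over 54 s, if anything falls off the work surface, if the arm or the gripper's body presses on something with over 40 N, if the wrist force passes 120 N, or if a joint passes its speed limit or range.

## Robot

A 6-joint arm with a two-finger parallel gripper is mounted at the origin on the work surface. World frame = base frame: x ahead of the robot, y to its left, z up, the work surface at z = 0. Lengths are in mm, angles in rad, forces in N, time in s.
With the tool pointing down it reaches from about 250 to 800 mm from the base axis. Payload 3.9 kg.
Tool frame: the origin (TCP) lies between the finger pads; the fingertips stand 22 mm ahead of it and the grasp point (between the pads) lies 3 mm ahead of it; z points along the fingers, x is the direction in which the jaws open and shut, and the axes are right-handed (so a half turn about z gives the same grasp; the last joint's range is limited). The gripper opens to 85 mm and grips with 20 to 120 N. Pads are 22 mm wide; open, the fingers measure 114 mm over their backs; the gripper's body (76 mm by 85 mm) begins 54 mm behind the grasp point. The pads swing forward as they close: fully open they stand 13 mm farther back than shut.
Start: joints at [1.157, 0.26, -0.138, 1.173, 0, 1.571], TCP at [211.093, 480.682, 253.304] pointing down, gripper open.
Joint ranges: [-2.78, 2.78], [-0.83, 1.72], [-1.28, 1.37], [-1.9, 2.12], [-1.57, 1.48], [-3.14, 3.14]. Speed limits (rad/s): [2.57, 2.57, 3.14, 3.14, 3.14, 3.14].

## Interface

Orientations are given as a unit quaternion [w, x, y, z].
In Python, from bench import ctrl gives the robot as it stands.
- The arm moves only by the tool drive_tool, never from a script. Its argument "moves" is a list that holds one entry, the list of rows, each a list of 7 numbers: the shift along the world's x, y, z in m, then the turn, a rotation vector about the world's x, y, z in rad, then the closure, from -1 (fully open) to 1 (shut). In form: [[[tx, ty, tz, wx, wy, wz, grip], ...]]. A call has 1 to 20 rows; each row shifts and turns the commanded pose from where the row before left it; what a row does not reach is not made up. A row lasts 1/12 s, in which the tool goes at most 41.7 mm and 7.16 degrees, less where a joint would pass 70% of its speed; a pose out of reach is approached as far as the arm can. A call with a gripper value outside its range is refused whole. The fingers move at their own pace and stop on an object; "squeeze" is the grip in N (left out, the last holds). Time passes only in rows, so rows that do not move let the fingers close. It gives the time, the measured TCP pose, the force and the opening at its end, in the units of the state.
- ctrl.get_obs(): the state, without advancing time (a new reading comes with each control period).
- ctrl.capture(name): name is "scene" or "top" or "wrist"; returns a dict with "color" (420x560x3 uint8, red, green, blue), "z_map" (420x560 float32, mm along the optical axis (not along the pixel's ray), 0 where there is no reading), "intrinsics" (3x3 intrinsics, pixels), "rvec" (rotation vector, rad) and "tvec" (3), from world to camera coordinates, as OpenCV has them. Camera axes: x right, y down, z forward; pixel columns grow to the right and rows downward; lengths in mm; the calibration is good to about 2 mm. A picture is of the moment at which its call begins.
- ctrl.sign_off(): hands the job in, once; it reports no verdict.
The state is a dict: "time_s": time; "joint_positions": joint angles; "qvel": joint speeds; "tau": joint torques, N m; "tcp_pos": TCP position; "ee_rot": TCP orientation; "contact_force": force on the tool from outside, world axes, zero at the start; "torque": the same for the moment, N m; "gripper_width": opening from 0.0 (shut) to 1.0 (fully open).
Only numpy, scipy, OpenCV 4.12 (cv2) and the standard library are available. Lean on these libraries where they do the work, as an engineer would, in place of code of your own. Each camera call takes 0.05 s, during which the arm holds its last target. There are 200 camera calls.

## Working session

There is one attempt and no reset: what is moved stays moved. The work goes in short steps, Python scripts to look and compute and a tool call to move; the robot and the scene stay as the last step left them, time stands still between calls to the robot, and variables do not carry over. Pictures are saved under pics/ and viewed, about 8 in all and at most 12, crops included, and the job is handed in when it is done.

Besides the shell and the picture viewer there is one more tool, called as name(argument=value, ...) on one line, values as JSON. drive_tool: Moves the arm, as the interface text tells. Its arguments: {"type":"object","properties":{"moves":{"type":"array","items":{"type":"array","items":{"type":"array","items":{"type":"number"}}}},"squeeze":{"type":"number"}},"required":["moves"]}

```bash
mkdir -p pics; cat > h.py <<'E'
import numpy as np, cv2
from bench import ctrl
def cap(n):
    d=ctrl.capture(n); K=np.array(d["intrinsics"],float); R=cv2.Rodrigues(np.array(d["rvec"],float))[0]; t=np.array(d["tvec"],float).ravel()
    z=d["z_map"].astype(float); v,u=np.mgrid[:z.shape[0],:z.shape[1]]
    c=np.stack([(u-K[0,2])/K[0,0]*z,(v-K[1,2])/K[1,1]*z,z],-1)
    P=(c-t)@R; P[z==0]=np.nan
    return d["color"],P,K,R,t
def save(c,f): cv2.imwrite("pics/"+f,c[...,::-1])
E
python3 - <<'E'
from h import *
a=cap("scene");b=cap("top")
save(np.hstack([a[0],b[0]])[:, :],"x.png")
im=cv2.imread("pics/x.png"); cv2.imwrite("pics/a.png",np.vstack([a[0],b[0]])[...,::-1]) if 0 else None
save(b[0],"top0.png");save(a[0],"scene0.png")
print(ctrl.get_obs()); print(b[3],b[4], b[2])
np.savez("top0.npz",c=b[0],P=b[1])
E
```

```text
{'time_s': 0.1, 'joint_positions': array([ 1.15701903e+00,  2.60624281e-01, -1.39238800e-01,  1.17268223e+00,
        1.03027841e-05,  1.57081003e+00]), 'qvel': array([ 0.0013472 , -0.0013752 ,  0.00166662,  0.00127288, -0.00092171,
        0.0002477 ]), 'tau': array([-7.66873268e-05, -4.06509447e+01,  2.54526865e+01,  1.01257232e-02,
       -3.79689504e-05,  1.19728185e-05]), 'tcp_pos': array([210.85717585, 480.17852797, 252.54544476]), 'ee_rot': array([ 4.73843005e-04,  8.37281969e-01,  5.46770647e-01, -7.35005820e-04]), 'contact_force': array([-0.11074983, -0.33608605,  0.64010412]), 'torque': array([ 0.00349281, -0.05940631,  0.02896582]), 'gripper_width': 1.0038238227560217}
[[ 0.0681284  -0.99767525  0.00162007]
 [-0.97683941 -0.06703555 -0.20320187]
 [ 0.20283808  0.01226127 -0.97913552]] [ -43.97160849  633.36557301 1012.60717344] [[488.97772458   0.         280.02903847]
 [  0.         488.97772458 214.64410287]
 [  0.           0.           1.        ]]
```

View pics/top0.png

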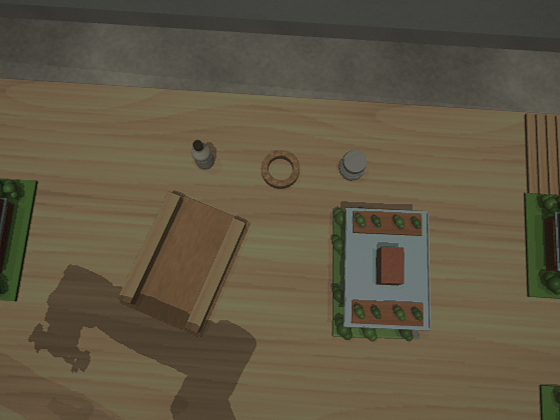

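View pics/scene0.png

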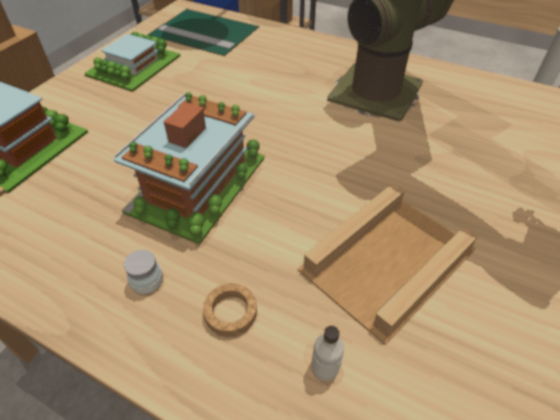

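```bash
python3 - <<'E'
from h import *
d=np.load("top0.npz");c=d["c"].astype(int);P=d["P"];Z=P[...,2]
v,u=np.mgrid[:420,:560]
def rect(m,n):
    m=cv2.morphologyEx(m.astype(np.uint8),cv2.MORPH_OPEN,np.ones((3,3)))
    k,l,s,_=cv2.connectedComponentsWithStats(m)
    for i in np.argsort(-s[1:,4])[:3]+1:
        if s[i,4]<40: continue
        q=P[l==i]; r=cv2.minAreaRect(q[:,:2].astype(np.float32))
        print(n,s[i,:5],"ctr",np.round(r[0]),"size",np.round(r[1]),"ang",round(r[2],1),"z",np.round(np.median(q[:,2]),1))
roi=(u>320)&(u<445)&(v>195)&(v<345)
rect(roi&(Z>178),"tower")
rect(roi&(Z>126)&(Z<144),"slab")
rect(roi&(Z>5)&(Z<30),"board")
roi=(u>110)&(u<260)&(v>180)&(v<340)
rect(roi&(Z>36)&(Z<56),"batten")
rect(roi&(Z>4),"restall")
roi=(v<190)&(v>130)&(u>150)&(u<380)
rect(roi&(Z>10),"bystanders")
E
```

```text
tower [380 246  25  38 865] ctr [ 528. -223.] size [70. 45.] ang 2.1 z 187.1
slab [ 344  208   87  122 5938] ctr [ 528. -223.] size [240. 170.] ang 1.5 z 137.4
slab [392 210  24   6  99] ctr [ 642. -254.] size [12. 49.] ang 4.9 z 138.7
slab [378 209  13   6  53] ctr [ 641. -215.] size [13. 26.] ang 5.1 z 138.2
board [333 250  12  39 402] ctr [ 530. -141.] size [86. 26.] ang 2.2 z 10.9
board [376 328  26  10 220] ctr [ 397. -257.] size [20. 55.] ang 3.6 z 11.3
board [333 299  11  22 184] ctr [ 440. -144.] size [46. 23.] ang 3.1 z 11.2
batten [ 186  218   59  114 1685] ctr [498. 132.] size [ 31. 260.] ang 71.5 z 45.2
batten [ 119  192   62  112 1680] ctr [549. 283.] size [ 33. 260.] ang 71.5 z 45.2
restall [ 181  218   67  116 2465] ctr [511. 172.] size [125. 277.] ang 72.0 z 44.0
restall [ 119  192   69  115 2454] ctr [546. 275.] size [ 53. 279.] ang 71.4 z 43.8
restall [188 242  11  13  75] ctr [557. 193.] size [30. 21.] ang 16.2 z 5.8
bystanders [262 150  38  38 691] ctr [755.   6.] size [90. 87.] ang 3.5 z 22.7
bystanders [340 150  27  30 621] ctr [ 770. -161.] size [57. 56.] ang 14.8 z 57.7
bystanders [192 140  23  29 473] ctr [764. 185.] size [40. 44.] ang 29.8 z 78.1
```

drive_tool(moves=[[[0.0155, -0.035, 0, 0, 0, 0.0223, -1], [0.0155, -0.035, 0, 0, 0, 0.0223, -1], [0.0155, -0.035, 0, 0, 0, 0.0223, -1], [0.0155, -0.035, 0, 0, 0, 0.0223, -1], [0.0155, -0.035, 0, 0, 0, 0.0223, -1], [0.0155, -0.035, 0, 0, 0, 0.0223, -1], [0.0155, -0.035, 0, 0, 0, 0.0223, -1], [0.0155, -0.035, 0, 0, 0, 0.0223, -1], [0.0155, -0.035, 0, 0, 0, 0.0223, -1], [0.0155, -0.035, 0, 0, 0, 0.0223, -1], [0.0155, -0.035, 0, 0, 0, 0.0223, -1], [0.0155, -0.035, 0, 0, 0, 0.0223, -1], [0.0155, -0.035, 0, 0, 0, 0.0223, -1], [0.0155, -0.035, 0, 0, 0, 0.0223, -1], [0.0155, -0.035, 0, 0, 0, 0.0223, -1], [0.0155, -0.035, 0, 0, 0, 0.0223, -1], [0.0155, -0.035, 0, 0, 0, 0.0223, -1], [0.0155, -0.035, 0, 0, 0, 0.0223, -1], [0.0155, -0.035, 0, 0, 0, 0.0223, -1], [0, 0, 0, 0, 0, 0.0223, -1]]])

```text
time_s: 1.77
tcp_pos: [508.3, -190.2, 252.3]
ee_rot: [0.002, 0.697, 0.717, -0.001]
contact_force: [1.0, -0.3, -0.5]
gripper_width: 1.003
```

drive_tool(moves=[[[0.0099, -0.0164, 0, 0, 0, 0, -1], [0.0099, -0.0164, 0, 0, 0, 0, -1], [0, 0, -0.012, 0, 0, 0, -1], [0, 0, -0.012, 0, 0, 0, -1], [0, 0, -0.012, 0, 0, 0, -1], [0, 0, -0.012, 0, 0, 0, -1], [0, 0, -0.012, 0, 0, 0, -1], [0, 0, -0.012, 0, 0, 0, -1], [0, 0, -0.012, 0, 0, 0, -1], [0, 0, 0, 0, 0, 0, -1], [0, 0, 0, 0, 0, 0, -1]]], squeeze=60)

```text
time_s: 2.68
tcp_pos: [524.5, -216.4, 168.5]
ee_rot: [-0.001, 0.696, 0.719, -0.0]
contact_force: [-0.1, -0.3, 0.0]
gripper_width: 0.994
```

drive_tool(moves=[[[0.0035, -0.0066, 0, 0, 0, 0, -1], [0, 0, 0, 0, 0, 0, -1], [0, 0, 0, 0, 0, 0, 1], [0, 0, 0, 0, 0, 0, 1], [0, 0, 0, 0, 0, 0, 1], [0, 0, 0, 0, 0, 0, 1], [0, 0, 0, 0, 0, 0, 1], [0, 0, 0, 0, 0, 0, 1], [0, 0, 0, 0, 0, 0, 1], [0, 0, 0, 0, 0, 0, 1], [0, 0, 0, 0, 0, 0, 1], [0, 0, 0, 0, 0, 0, 1]]], squeeze=60)

```text
time_s: 3.68
tcp_pos: [529.2, -223.7, 169.8]
ee_rot: [0.0, 0.696, 0.718, 0.0]
contact_force: [-1.3, -0.1, 5.7]
gripper_width: 0.506
```

drive_tool(moves=[[[0, 0, 0.002, 0, 0, 0, 1], [0, 0, 0.004, 0, 0, 0, 1], [0, 0, 0.006, 0, 0, 0, 1], [0, 0, 0.008, 0, 0, 0, 1], [0, 0, 0.01, 0, 0, 0, 1], [0, 0, 0.01, 0, 0, 0, 1], [0, 0, 0.01, 0, 0, 0, 1], [0, 0, 0.01, 0, 0, 0, 1], [0, 0, 0.01, 0, 0, 0, 1], [0, 0, 0.01, 0, 0, 0, 1], [0, 0, 0.01, 0, 0, 0, 1], [0, 0, 0.006, 0, 0, 0, 1], [0, 0, 0.002, 0, 0, 0, 1], [0, 0, 0, 0, 0, 0, 1], [0, 0, 0, 0, 0, 0, 1]]])

```text
time_s: 4.93
tcp_pos: [528.7, -223.7, 267.0]
ee_rot: [-0.0, 0.696, 0.718, -0.0]
contact_force: [0.2, 0.7, -2.2]
gripper_width: 0.509
```

```bash
python3 - <<'E'
from h import *
b=cap("scene");save(b[0],"scene1.png")
E
```

```text
(no output)
```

View pics/scene1.png

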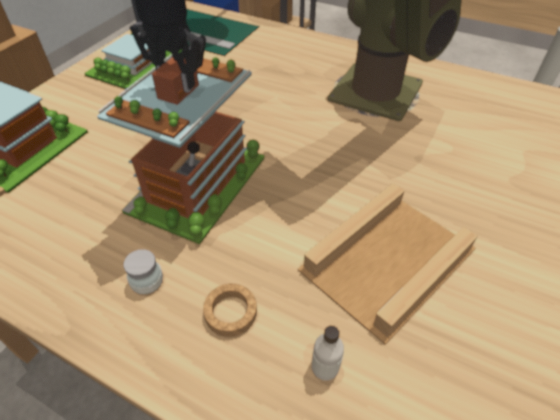

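drive_tool(moves=[[[0, 0.008, 0, 0, 0, -0.0178, 1], [0, 0.016, 0, 0, 0, -0.0178, 1], [0, 0.024, 0, 0, 0, -0.0178, 1], [0, 0.025, 0, 0, 0, -0.0178, 1], [0, 0.025, 0, 0, 0, -0.0178, 1], [0, 0.025, 0, 0, 0, -0.0178, 1], [0, 0.025, 0, 0, 0, -0.0178, 1], [0, 0.025, 0, 0, 0, -0.0178, 1], [0, 0.025, 0, 0, 0, -0.0178, 1], [0, 0.025, 0, 0, 0, -0.0178, 1], [0, 0.025, 0, 0, 0, -0.0178, 1], [0, 0.025, 0, 0, 0, -0.0178, 1], [0, 0.025, 0, 0, 0, -0.0178, 1], [0, 0.025, 0, 0, 0, -0.0178, 1], [0, 0.025, 0, 0, 0, -0.0178, 1], [0, 0.025, 0, 0, 0, -0.0178, 1], [0, 0.025, 0, 0, 0, -0.0178, 1], [0, 0.02, 0, 0, 0, -0.0178, 1], [0, 0.01, 0, 0, 0, -0.0178, 1], [0, 0.003, 0, 0, 0, -0.0178, 1]]])

```text
time_s: 6.65
tcp_pos: [528.4, 209.1, 266.3]
ee_rot: [-0.0, 0.811, 0.584, -0.001]
contact_force: [0.1, 0.4, -2.7]
gripper_width: 0.505
```

drive_tool(moves=[[[0, 0, 0, 0, 0, 0, 1], [0, 0, 0, 0, 0, 0, 1], [0, 0, 0, 0, 0, 0, 1]]])

```text
time_s: 6.9
tcp_pos: [528.7, 206.3, 267.1]
ee_rot: [0.0, 0.812, 0.584, -0.0]
contact_force: [-0.1, -0.5, -2.6]
gripper_width: 0.512
```

```bash
python3 - <<'E'
from h import *
b=cap("top");save(b[0],"top1.png");P=b[1];Z=P[...,2];np.savez("top1.npz",c=b[0],P=P)
v,u=np.mgrid[:420,:560]
m=(u>320)&(u<445)&(v>195)&(v<345)&(b[0].max(2)<40)&(Z>80)
k,l,s,c=cv2.connectedComponentsWithStats(m.astype(np.uint8))
for i in np.argsort(-s[1:,4])[:4]+1: print(s[i],c[i],np.nanmedian(P[l==i],0),np.nanmax(P[l==i][:,2]))
m=(u>320)&(u<445)&(v>195)&(v<345)&(Z>122)&(Z<140)
print("walls",cv2.minAreaRect(P[m][:,:2].astype(np.float32)))
m=(u>60)&(u<300)&(v>150)&(v<380)&(Z>220)&(Z<242)
print("slab",cv2.minAreaRect(P[m][:,:2].astype(np.float32)),np.median(Z[m]))
print(ctrl.get_obs()["tcp_pos"],ctrl.get_obs()["ee_rot"])
E
```

```text
[377 269  12  12  51] [382.64705882 274.37254902] [ 516.04664526 -222.13428149  105.28807936] 112.23495689783108
[415 316   1   1   1] [415. 316.] [ 435.17020896 -286.66056267  114.86796487] 114.86796487470558
walls ((524.908935546875, -223.25381469726562), (203.37820434570312, 140.48146057128906), 2.28230357170105)
slab ((527.3845825195312, 204.6759490966797), (169.54881286621094, 240.55929565429688), 71.31904602050781) 235.57373650677602
[528.7895972  206.26507147 267.20203123] [ 8.86996543e-05  8.12144649e-01  5.83456049e-01 -3.16577026e-04]
```

View pics/top1.png

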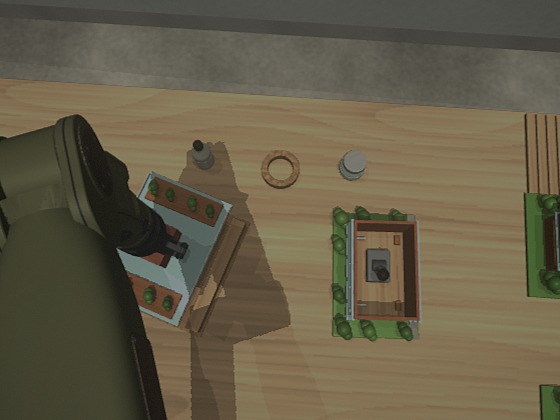

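drive_tool(moves=[[[-0.002, 0.001, -0.006, 0, 0, 0, 1], [-0.002, 0.001, -0.012, 0, 0, 0, 1], [0, 0, -0.014, 0, 0, 0, 1], [0, 0, -0.014, 0, 0, 0, 1], [0, 0, -0.014, 0, 0, 0, 1], [0, 0, -0.014, 0, 0, 0, 1], [0, 0, -0.014, 0, 0, 0, 1], [0, 0, -0.014, 0, 0, 0, 1], [0, 0, -0.014, 0, 0, 0, 1], [0, 0, -0.014, 0, 0, 0, 1], [0, 0, -0.012, 0, 0, 0, 1], [0, 0, -0.01, 0, 0, 0, 1], [0, 0, -0.008, 0, 0, 0, 1], [0, 0, -0.006, 0, 0, 0, 1], [0, 0, -0.003, 0, 0, 0, 1], [0, 0, 0, 0, 0, 0, 1], [0, 0, 0, 0, 0, 0, 1]]])

```text
time_s: 8.37
tcp_pos: [525.2, 209.4, 98.6]
ee_rot: [0.0, 0.812, 0.584, 0.0]
contact_force: [0.0, 0.5, -3.2]
gripper_width: 0.513
```

```bash
python3 - <<'E'
from h import *
b=cap("scene");save(b[0][150:370,250:520].repeat(2,0).repeat(2,1),"scene2.png")
d=ctrl.capture
b=cap("top");P=b[1];Z=P[...,2]
v,u=np.mgrid[:420,:560]
m=(u>60)&(u<300)&(v>150)&(v<380)&(Z>58)&(Z<72)&(b[0][...,2]>b[0][...,0])
print("slab",cv2.minAreaRect(P[m][:,:2].astype(np.float32)),np.median(Z[m]))
E
```

```text
slab ((523.574951171875, 208.430908203125), (168.1590118408203, 239.07794189453125), 71.27429962158203) 66.28966062783414
```

View pics/scene2.png

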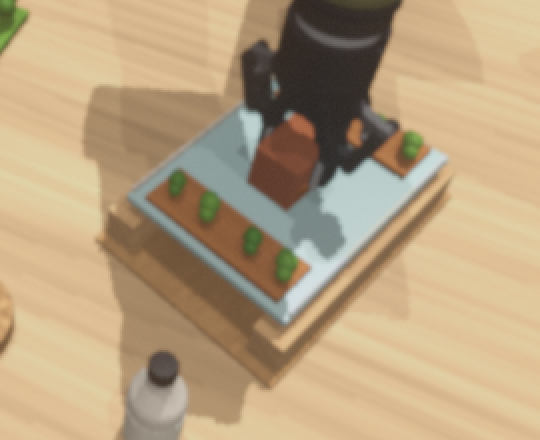

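The roof hovers level, centred over the battens with about 12 mm to go.

drive_tool(moves=[[[0, 0, -0.003, 0, 0, 0, 1], [0, 0, -0.003, 0, 0, 0, 1], [0, 0, -0.002, 0, 0, 0, 1], [0, 0, -0.0015, 0, 0, 0, 1], [0, 0, -0.001, 0, 0, 0, 1], [0, 0, -0.001, 0, 0, 0, 1], [0, 0, 0, 0, 0, 0, 1], [0, 0, 0, 0, 0, 0, 1]]])

```text
time_s: 9.13
tcp_pos: [524.9, 209.3, 86.7]
ee_rot: [-0.0, 0.812, 0.584, -0.0]
contact_force: [-0.0, -0.0, -3.0]
gripper_width: 0.509
```

drive_tool(moves=[[[0, 0, -0.001, 0, 0, 0, 1], [0, 0, -0.001, 0, 0, 0, 1], [0, 0, 0, 0, 0, 0, 1], [0, 0, 0, 0, 0, 0, 1]]])

```text
time_s: 9.47
tcp_pos: [525.2, 209.4, 85.9]
ee_rot: [0.0, 0.812, 0.584, 0.001]
contact_force: [-3.3, -0.5, 5.9]
gripper_width: 0.504
```

drive_tool(moves=[[[0, 0, 0, 0, 0, 0, 0.2], [0, 0, 0, 0, 0, 0, -0.2], [0, 0, 0, 0, 0, 0, -0.6], [0, 0, 0, 0, 0, 0, -1], [0, 0, 0, 0, 0, 0, -1], [0, 0, 0, 0, 0, 0, -1], [0, 0, 0, 0, 0, 0, -1], [0, 0, 0, 0, 0, 0, -1], [0, 0, 0.01, 0, 0, 0, -1], [0, 0, 0.02, 0, 0, 0, -1], [0, 0, 0.03, 0, 0, 0, -1], [0, 0, 0.03, 0, 0, 0, -1], [0, 0, 0.03, 0, 0, 0, -1], [0, 0, 0.03, 0, 0, 0, -1], [0, 0, 0.02, 0, 0, 0, -1], [0, 0, 0.01, 0, 0, 0, -1], [0, 0, 0, 0, 0, 0, -1], [0, 0, 0, 0, 0, 0, -1]]])

```text
time_s: 10.97
tcp_pos: [524.9, 209.3, 264.7]
ee_rot: [0.0, 0.812, 0.584, 0.0]
contact_force: [-1.9, 0.5, -0.6]
gripper_width: 1.003
```

```bash
python3 - <<'E'
from h import *
b=cap("top");P=b[1];Z=P[...,2]
v,u=np.mgrid[:420,:560]
m=(u>60)&(u<300)&(v>150)&(v<380)&(Z>48)&(Z<60)&(b[0][...,2]>b[0][...,0])
q=P[m];print("slab",cv2.minAreaRect(q[:,:2].astype(np.float32)),np.median(Z[m]))
print("plane",np.linalg.lstsq(np.c_[q[:,:2],np.ones(len(q))],q[:,2],rcond=None)[0])
m=(u>340)&(u<425)&(v>215)&(v<325)&(Z>53)&(Z<61); q=P[m]
print("housing",cv2.minAreaRect(q[:,:2].astype(np.float32)),m.sum())
m=(u>320)&(u<445)&(v>195)&(v<345)&(Z>8)&(Z<16)
print("board",cv2.minAreaRect(P[m][:,:2].astype(np.float32)))
# ball by ray at its centre height
uv=np.array([382.6,274.4,1]);R,t,K=b[3],b[4],b[2];r=R.T@np.linalg.inv(K)@uv;o=-R.T@t
print("ball",o+r*(98-o[2])/r[2])
E
```

```text
slab ((523.2374877929688, 208.3964080810547), (168.34532165527344, 239.60675048828125), 71.49126434326172) 53.45130343807384
plane [-5.16622503e-04 -1.07598312e-04  5.37538628e+01]
housing ((531.8597412109375, -211.4327392578125), (234.37550354003906, 150.89187622070312), 4.938384532928467) 677
board ((524.9728393554688, -223.14076232910156), (280.130126953125, 189.68809509277344), 2.321660280227661)
ball [ 515.86454311 -222.84452505   98.        ]
```

drive_tool(moves=[[[-0.0015, -0.01, 0, 0, 0, 0.0178, 0], [-0.0015, -0.02, 0, 0, 0, 0.0178, 1], [-0.003, -0.024, 0, 0, 0, 0.0178, 1], [-0.003, -0.024, 0, 0, 0, 0.0178, 1], [-0.003, -0.024, 0, 0, 0, 0.0178, 1], [-0.003, -0.024, 0, 0, 0, 0.0178, 1], [-0.003, -0.024, 0, 0, 0, 0.0178, 1], [-0.003, -0.024, 0, 0, 0, 0.0178, 1], [-0.003, -0.024, 0, 0, 0, 0.0178, 1], [-0.003, -0.024, 0, 0, 0, 0.0178, 1], [-0.003, -0.024, 0, 0, 0, 0.0178, 1], [-0.003, -0.024, 0, 0, 0, 0.0178, 1], [-0.003, -0.024, 0, 0, 0, 0.0178, 1], [-0.003, -0.024, 0, 0, 0, 0.0178, 1], [-0.003, -0.024, 0, 0, 0, 0.0178, 1], [-0.003, -0.024, 0, 0, 0, 0.0178, 1], [-0.003, -0.024, 0, 0, 0, 0.0178, 1], [-0.003, -0.024, 0, 0, 0, 0.0178, 1], [-0.002, -0.012, 0, 0, 0, 0.0178, 1], [-0.002, -0.006, 0, 0, 0, 0.0178, 1]]])

```text
time_s: 12.68
tcp_pos: [468.5, -224.1, 262.4]
ee_rot: [-0.002, 0.696, 0.718, -0.001]
contact_force: [0.4, -0.3, 0.3]
gripper_width: 0.0
```

drive_tool(moves=[[[0, 0, 0, 0, 0, 0, 1], [0, 0, 0, 0, 0, 0, 1], [0, 0, 0, 0, 0, 0, 1]]])

```text
time_s: 12.93
tcp_pos: [469.3, -222.0, 263.6]
ee_rot: [-0.001, 0.696, 0.718, -0.0]
contact_force: [-0.8, -0.3, 0.0]
gripper_width: 0.003
```

```bash
python3 - <<'E'
from h import *
a=cap("wrist");save(a[0],"wrist1.png")
c,P=a[0],a[1]
m=(c.max(2)<45)&(P[...,2]>90)&(P[...,2]<118)&(np.hypot(P[...,0]-525,P[...,1]+223)<80)
print(m.sum(),np.nanmedian(P[m],0),P[m].min(0) if m.any() else 0,P[m].max(0) if m.any() else 0)
E
```

```text
659 [ 512.42723535 -221.92682644  106.65331071] [ 503.36065394 -234.31078801   95.39284151] [ 528.10295682 -209.67639925  112.0211034 ]
```

View pics/wrist1.png

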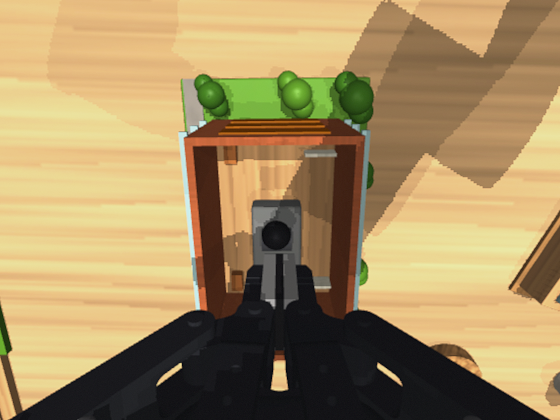

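drive_tool(moves=[[[0, 0, -0.01, 0, 0, 0, 1], [0, 0, -0.015, 0, 0, 0, 1], [0, 0, -0.015, 0, 0, 0, 1], [0, 0, -0.015, 0, 0, 0, 1], [0, 0, -0.015, 0, 0, 0, 1], [0, 0, -0.015, 0, 0, 0, 1], [0, 0, -0.015, 0, 0, 0, 1], [0, 0, -0.013, 0, 0, 0, 1], [0, 0, -0.012, 0, 0, 0, 1], [0, 0, -0.012, 0, 0, 0, 1], [0, 0, -0.01, 0, 0, 0, 1], [0, 0, -0.006, 0, 0, 0, 1], [0, 0, 0, 0, 0, 0, 1], [0, 0, 0, 0, 0, 0, 1]]])

```text
time_s: 14.15
tcp_pos: [469.8, -222.4, 111.6]
ee_rot: [-0.0, 0.696, 0.718, -0.0]
contact_force: [0.1, 1.2, -0.3]
gripper_width: -0.004
```

drive_tool(moves=[[[0.006, 0, 0, 0, 0, 0, 1], [0.006, 0, 0, 0, 0, 0, 1], [0.006, 0, 0, 0, 0, 0, 1], [0.006, 0, 0, 0, 0, 0, 1], [0.006, 0, 0, 0, 0, 0, 1], [0.006, 0, 0, 0, 0, 0, 1], [0.006, 0, 0, 0, 0, 0, 1], [0.006, 0, 0, 0, 0, 0, 1], [0.006, 0, 0, 0, 0, 0, 1], [0.005, 0, 0, 0, 0, 0, 1], [0.003, 0, 0, 0, 0, 0, 1], [0, 0, 0, 0, 0, 0, 1], [0, 0, 0, 0, 0, 0, 1]]])

```text
time_s: 15.23
tcp_pos: [532.5, -222.8, 111.7]
ee_rot: [0.0, 0.696, 0.718, 0.0]
contact_force: [-0.1, -0.3, -0.4]
gripper_width: 0.001
```

drive_tool(moves=[[[0.002, 0, 0, 0, 0, 0, 1], [0.002, 0, 0, 0, 0, 0, 1], [0.002, 0, 0, 0, 0, 0, 1], [0.001, 0, 0, 0, 0, 0, 1], [0.001, 0, 0, 0, 0, 0, 1], [0, 0, 0, 0, 0, 0, 1]]])

```text
time_s: 15.73
tcp_pos: [539.8, -222.7, 111.6]
ee_rot: [-0.0, 0.696, 0.718, -0.0]
contact_force: [-1.8, 0.4, -0.7]
gripper_width: 0.003
```

```bash
python3 - <<'E'
from h import *
a=cap("wrist");save(a[0],"wrist2.png")
c,P=a[0],a[1]
m=(c.max(2)<45)&(P[...,2]>80)&(P[...,2]<118)&(P[...,0]>545)&(P[...,0]<600)&(abs(P[...,1]+223)<25)
print(m.sum(),np.nanmedian(P[m],0),P[m].min(0) if m.any() else 0,P[m].max(0) if m.any() else 0)
E
```

```text
80 [ 567.56777913 -220.45424592  109.9801953 ] [ 564.39449226 -222.45507288  107.55490166] [ 571.58227946 -218.37643216  111.41042891]
```

View pics/wrist2.png

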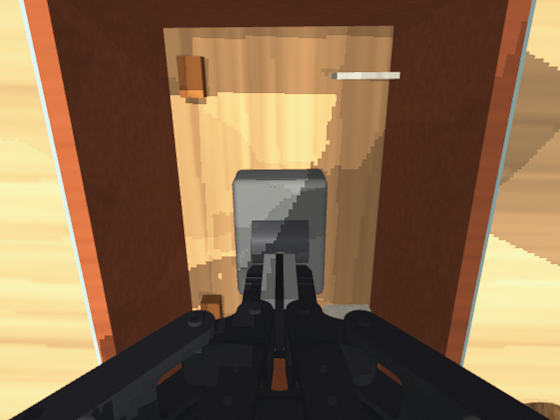

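```bash
python3 - <<'E'
from h import *
for n in("wrist","scene"):
    c,P,K,R,t=cap(n)
    for p in([564,-222,98],[516,-222,98],[540,-222,90]):
        q=K@(R@np.array(p,float)+t);print(n,p,q[:2]/q[2])
save(c[80:220,110:270].repeat(4,0).repeat(4,1),"scene3.png")
E
```

```text
wrist [564, -222, 98] [276.39583548 327.86826783]
wrist [516, -222, 98] [279.78963587 231.42738423]
wrist [540, -222, 90] [278.0581384 272.4799535]
scene [564, -222, 98] [180.12788489 160.63552708]
scene [516, -222, 98] [194.20113047 146.7054434 ]
scene [540, -222, 90] [187.88495943 156.57666118]
```

View pics/scene3.png

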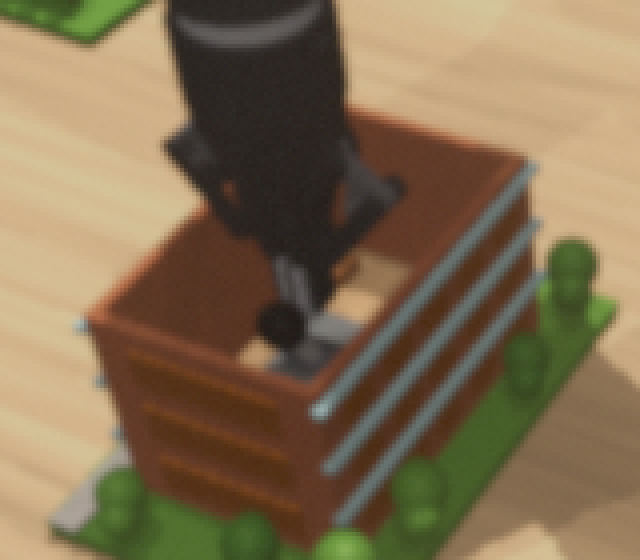

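Scene crop: the ball is at about pixel (180,161), where a fully thrown lever should project. I'll push slightly further for margin, then retract.

drive_tool(moves=[[[0.001, 0, 0, 0, 0, 0, 1], [0.001, 0, 0, 0, 0, 0, 1], [0, 0, 0, 0, 0, 0, 1], [0, 0, 0, 0, 0, 0, 1]]])

```text
time_s: 16.22
tcp_pos: [540.9, -222.7, 111.7]
ee_rot: [-0.001, 0.696, 0.718, -0.001]
contact_force: [-4.7, -0.1, 0.2]
gripper_width: -0.001
```

drive_tool(moves=[[[-0.004, 0, 0, 0, 0, 0, 1], [-0.008, 0, 0, 0, 0, 0, 1], [-0.012, 0, 0, 0, 0, 0, 1], [-0.012, 0, 0, 0, 0, 0, 1], [-0.006, 0, 0, 0, 0, 0, 1], [0, 0, 0.01, 0, 0, 0, 1], [0, 0, 0.02, 0, 0, 0, 1], [0, 0, 0.025, 0, 0, 0, 1], [0, 0, 0.025, 0, 0, 0, 1], [0, 0, 0.025, 0, 0, 0, 1], [0, 0, 0.025, 0, 0, 0, 1], [0, 0, 0.015, 0, 0, 0, 1], [-0.015, 0, 0, 0, 0, 0, 1], [-0.03, 0, 0, 0, 0, 0, 1], [-0.03, 0, 0, 0, 0, 0, 1], [-0.03, 0, 0, 0, 0, 0, 1], [-0.03, 0, 0, 0, 0, 0, 1], [-0.015, 0, 0, 0, 0, 0, 1], [0, 0, 0, 0, 0, 0, 1], [0, 0, 0, 0, 0, 0, 1]]])

```text
time_s: 17.88
tcp_pos: [350.8, -223.3, 257.9]
ee_rot: [0.002, 0.696, 0.718, 0.001]
contact_force: [-0.0, 0.9, -0.0]
gripper_width: -0.001
```

```bash
python3 - <<'E'
from h import *
c,P,K,R,t=cap("top");save(c,"top4.png");Z=P[...,2]
v,u=np.mgrid[:420,:560]
m=((u>350)&(u<420)&(v>220)&(v<320)&(c.max(2)<45)&(Z>80)&(Z<115)).astype(np.uint8)
k,l,s,cc=cv2.connectedComponentsWithStats(m)
o=-R.T@t
for i in range(1,k):
    if s[i,4]>15:
        r=R.T@np.linalg.inv(K)@np.r_[cc[i],1];print("ball",s[i,4],cc[i],o+r*(98-o[2])/r[2],np.nanmax(P[l==i][:,2]))
m=(u>60)&(u<300)&(v>150)&(v<380)&(Z>48)&(Z<60)&(c[...,2]>c[...,0])
print("slab",cv2.minAreaRect(P[m][:,:2].astype(np.float32)),np.median(Z[m]))
E
```

```text
ball 338 [411.63905325 276.52366864] [ 515.58657545 -283.27863186   98.        ] 114.96164500652793
ball 117 [382.58974359 251.88034188] [ 563.05426466 -221.61615768   98.        ] 112.26187396404514
slab ((523.5103759765625, 208.5332794189453), (168.93328857421875, 239.1448974609375), 71.10071563720703) 53.468172505689246
```

View pics/top4.png

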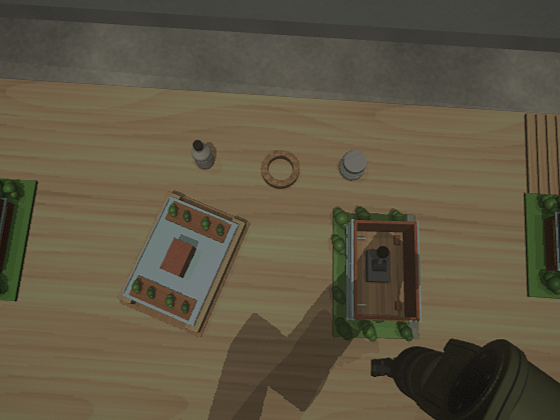

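The top view shows the ball at x = 563 mm (pixel 383,252), fully over. The roof is on the battens, the bystanders are where they were, and the arm is clear.

```bash
python3 -c "
from bench import ctrl
print(ctrl.sign_off())"
```

```text
the job is handed in; nothing more can be done
None
```

The roof is on the rest and the switch is thrown. I handed the job in at about 18 s of the 54 s allowed; no verdict was reported.

- **Roof:** I gripped it by the stair tower, lifted it level, turned it about 20° to match the battens, lowered it slowly and let go. The last top view puts its centre about 1 mm from the rest's centre. Its length is within 0.5° of the battens and its top is at 53.5 mm, against 54 mm expected. A plane fit just after release showed it level.
- **Switch:** I pushed the ball over with closed fingers until the force rose to 4.7 N, which I took as the end stop. The ball moved from x = 516 to 563 mm, close to the full 48 mm swing, and stayed there after I backed off.
- **Other checks:** the glue, tape and jar look unmoved in the top view, but I did not re-measure them. The arm touches nothing. The wrist picture during the push did not show the ball because the fingers hid it; the scene and top views confirmed where it was. No check failed.

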